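# Take the headset hook off the desk rail

### The arm

A 6-joint arm with a two-finger parallel gripper is mounted at the origin on the work surface. World frame = base frame: x ahead of the robot, y to its left, z up, the work surface at z = 0. Lengths are in m, angles in rad, forces in N, time in s.
With the tool pointing down it reaches from about 0.35 to 0.775 m from the base axis. Payload 5.5 kg.
Tool frame: the origin (TCP) lies at the very end of the fingers, on their centre line; the grasp point (between the pads) lies env.hold_point_z behind it (env.hold_point_z is the distance from the TCP to the grasp point, in m); z points along the fingers, y is the line along which they close (so a half turn about z gives the same grasp; the last joint's range is limited). The gripper opens to 85 mm and grips with 20 to 120 N. Pads are 22 mm wide; open, the fingers measure 114 mm over their backs; the gripper's body (76 mm by 85 mm) begins 54 mm behind the grasp point. The pads swing forward as they close: fully open they stand 13 mm farther back than shut.
Start: joints at [1.008, 0.313, 0.046, 1.304, 0, 1.431], TCP at [0.236, 0.524, 0.231] pointing down, gripper open.
Joint ranges: [-2.76, 2.76], [-0.86, 1.69], [-1.03, 1.26], [-2.2, 2.34], [-1.47, 1.5], [-3.14, 3.14]. Speed limits (rad/s): [2.57, 2.57, 3.14, 3.14, 3.14, 3.14].

### API

Orientations are given as a unit quaternion [w, x, y, z].
In Python, from workcell import env gives the robot as it stands.
- The arm moves only by the tool carry_out, never from a script. Its argument "steps" is a list of rows, each a list of 3 entries, a list of its own where there are three numbers: the turn, a rotation vector about the tool's x, y, z in degrees, then the shift along the tool's x, y, z in cm, then the closure in counts, from 0 (fully open) to 255 (shut). A call has exactly 8 rows; each row is the pose to reach, as a shift and turn from the pose commanded when the call began, along the tool's axes at that moment; what a row does not reach only later rows make up. A row lasts 1/8 s, in which the tool goes at most 62.5 mm and 10.7 degrees, less where a joint would pass 70% of its speed; a pose out of reach is approached as far as the arm can. A call with a gripper value outside its range is refused whole. The fingers move at their own pace and stop on an object; "force" is the grip in N (left out, the last holds). Time passes only in rows, so rows that repeat a pose let the fingers close, or fill a call up. It gives the time, the measured TCP pose, the force, the opening and the grip force at its end, in the units of the state.
- env.get_state(): the state, without advancing time (a new reading comes with each control period).
- env.read_camera(name): name is "scene" or "top" or "wrist"; returns (picture, depth): 400x640x3 uint8, red, green, blue; 400x640 float32, m along the optical axis (not along the pixel's ray), 0 where there is no reading.
- env.get_calibration(name): a dict with "fx", "fy", "cx", "cy" (pixels), "origin" and "orientation" of the camera in the world. Camera axes: x right, y up, looking along -z (the intrinsics and any distortion apply to the point x, -y, -z); pixel columns grow to the right and rows downward; lengths in m; the calibration is good to about 2 mm. A picture is of the moment at which its call begins: read the wrist's pose just before it. get_calibration takes no time and is no camera call; for the wrist camera it gives the pose at the moment of the call.
- env.hand_in(): hands the job in; it is judged then, once.
The state is a dict: "clock": time; "joint_pos": joint angles; "qvel": joint speeds; "tau": joint torques, N m; "tcp_pos": TCP position; "orientation": TCP orientation; "wrist_force": force on the tool from outside, world axes, zero at the start; "ft_torque": the same for the moment, N m; "finger_gap": finger opening in m; "grip_force": force on a finger pad.
Only numpy, scipy, OpenCV 4.12 (cv2) and the standard library are available. Lean on these libraries where they do the work, as an engineer would, in place of code of your own. Each camera call takes 0.05 s, during which the arm holds its last target. There are 200 camera calls.

### The job

We are packing up the radio desk: slide the orange headset hook along the aluminium rail to the rail's open end, lift it off there, and stand it upright on the floor of the grey packing tray, setting it down gently before you let go. Leave the white cable clip where it is on the rail, and do not disturb the mug or the computer mouse.

Things in the scene. Friction and masses are not known exactly. Their poses are not given: they have to be found in the camera images.
- rail: Aluminium T-track fixed to the desk, 340 long (x), 48 wide (y), 17 high; origin: centre of underside, z up. Floor plate 4 thick all along. From x -170 (black cap) to +80: walls and overhanging lips (underside at 13, top 17), slot 18 wide over a channel 38 wide. From x +80 to +170 only the bare floor plate, no walls or lips: the open end, where parts lift straight off.
- rail_open_end (a point): Point on the floor plate of the rail's open end, on its centre line, 122 along the rail's +x from its middle and 4 above the desk. A hook centred over it is wholly clear of the lips and still on the plate.
- hook_mid (a point): Centre of the headset hook, half-way up: 52 above its underside, z up. Orange upright 24 (x, along the rail) by 14 (y, across it), from 26 to 104 above the underside: pinch its two y faces near the top, from above. Two black arms 11 thick reach 52 out along +x and -x, between 44 and 68 above the underside. 0.2 to 0.33 kg.
- hook: The same hook, origin at the centre of its foot's underside, x along the rail. Slippery plastic foot 70 (x) by 32 (y) by 6, resting on the rail's floor plate under the lips; neck 60 by 12 through the slot; black collar 40 by 34, 18 to 26 up. Slides in the rail (friction about 0.2; it can bind if tilted); 3 play to each side, about 3 upward.
- clip_mid (a point): Centre of the white cable clip, a small slider (foot 30 long, 41 high in all, point 20 above its underside) on the same rail near its closed end. It stays where it is.
- tray: Open grey plastic packing tray, too heavy to shift, outside 170 (x) by 140 (y) by 25 high, walls and floor 5 thick. Origin: centre of its underside, z up.
- mug: White mug, 76 across, 90 high, with a handle; origin at the centre of its underside. A bystander.
- mouse: White computer mouse, 100 by 58, 34 high, on a dark blue mat; origin at the centre of its underside. A bystander.

How it is judged:
By the outcome, as a careful person would: the job done as asked, in the order asked, and still so for the second after the job is handed in, with the robot touching nothing.
It also fails if it takes over 51 s, if anything falls off the work surface, if the arm or the gripper's body presses on something with over 40 N, if the wrist force passes 120 N, or if a joint passes its speed limit or range.

## Working session

There is one attempt and no reset: what is moved stays moved. The work goes in short steps, Python scripts to look and compute and a tool call to move; the robot and the scene stay as the last step left them, time stands still between calls to the robot, and variables do not carry over. Pictures are saved under pics/ and viewed, at most 10 in all, crops included, and the job is handed in when it is done.

Besides the shell and the picture viewer there is one more tool, called as a command line: name --argument value ..., lists and objects as JSON in quotes. carry_out: Moves the arm, as the interface text tells. Its arguments: {"type":"object","properties":{"steps":{"type":"array","items":{"type":"array"}},"force":{"type":"number"}},"required":["steps"]}

```bash
ls; mkdir -p pics
python3 - <<'E'
from workcell import env
import cv2,numpy as np
print(env.hold_point_z, env.get_state())
for n in("top","scene"):
    p,d=env.read_camera(n); c=env.get_calibration(n); print(n,c)
    np.savez(f"pics/{n}0.npz",p=p,d=d)
    cv2.imwrite(f"pics/{n}0.png",p[:,:,::-1])
E
```

```text
pics
0.0187 {'clock': 0.0, 'joint_pos': array([ 1.00839817e+00,  3.13985649e-01,  4.49836282e-02,  1.30359696e+00,
       -7.24532865e-08,  1.43118199e+00]), 'qvel': array([ 1.48281328e-03,  6.78183796e-05,  6.44880531e-04,  1.55385596e-03,
       -2.51710175e-04, -5.77508365e-04]), 'tau': array([ 7.29208168e-04, -4.80626929e+01,  2.98531401e+01,  1.93156314e-02,
       -1.40462471e-04,  1.83494819e-05]), 'tcp_pos': array([0.23566604, 0.52393061, 0.23041916]), 'orientation': array([-3.09880204e-04,  2.09820945e-01,  9.77739412e-01, -8.46381263e-04]), 'wrist_force': array([ 0.14393899, -0.81321253, -0.88497394]), 'ft_torque': array([-0.05622303,  0.00959674, -0.07951242]), 'grip_force': 0.0, 'finger_gap': 0.08544104780590323}
top {'fx': 442.82261389099534, 'fy': 442.82261389099534, 'cx': 317.89264579390795, 'cy': 204.4998462426202, 'origin': array([ 0.39488396, -0.06450267,  1.38290159]), 'orientation': array([ 0.71503692,  0.04678173, -0.04343867, -0.69616576])}
scene {'fx': 413.7625348505243, 'fy': 413.7625348505243, 'cx': 320.53189625696496, 'cy': 202.10227321088172, 'origin': array([ 1.44547965, -0.07064548,  0.62095953]), 'orientation': array([0.61736494, 0.35494509, 0.34028941, 0.61406647])}
```

View pics/top0.png

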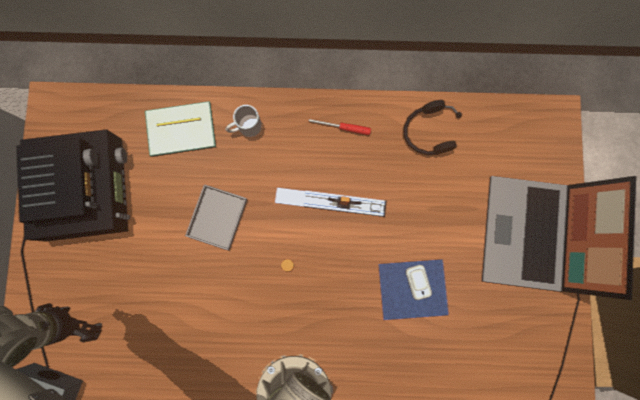

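View pics/scene0.png

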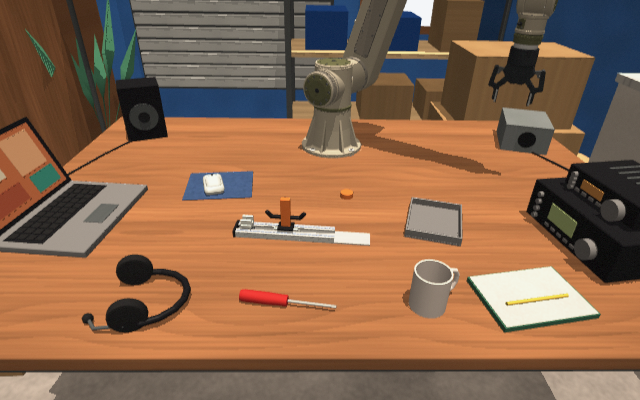

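The top view shows the rail from (275,196), its open end, to (385,208), with the hook at (345,202), the clip at (377,208) and the tray at (217,217). The mug is at (245,120) and the mouse at (419,283). The scene view agrees: the open bare plate faces the tray.

```bash
cat > h.py <<'E'
import numpy as np,cv2
from scipy.spatial.transform import Rotation as R
def rot(q): return R.from_quat([q[1],q[2],q[3],q[0]])
def ray(c,u,v,z):
    d=rot(c["orientation"]).apply([(u-c["cx"])/c["fx"],-(v-c["cy"])/c["fy"],-1]); o=np.array(c["origin"])
    return o+d*(z-o[2])/d[2]
def proj(c,P):
    p=rot(c["orientation"]).inv().apply(np.array(P)-c["origin"])
    return np.array([c["cx"]+c["fx"]*p[0]/-p[2], c["cy"]+c["fy"]*p[1]/p[2]])
def toolmove(s,dp): return rot(s["orientation"]).inv().apply(dp)*100
def cloud(c,d):
    v,u=np.mgrid[:d.shape[0],:d.shape[1]]
    P=np.stack([(u-c["cx"])/c["fx"]*d,-(v-c["cy"])/c["fy"]*d,-d],-1)
    return rot(c["orientation"]).apply(P.reshape(-1,3)).reshape(P.shape)+c["origin"]
E
python3 - <<'E'
from h import *
from workcell import env
c=env.get_calibration("top");f=np.load("pics/top0.npz");p,d=f["p"],f["d"]
W=cloud(c,d)
hsv=cv2.cvtColor(p,cv2.COLOR_RGB2HSV)
# rail: white bright
def blob(m,box):
    x0,y0,x1,y1=box;k=np.zeros_like(m);k[y0:y1,x0:x1]=m[y0:y1,x0:x1]
    cs,_=cv2.findContours(k,0,2);return max(cs,key=cv2.contourArea)
m=((hsv[:,:,1]<60)).astype(np.uint8)*255
r=cv2.minAreaRect(blob(cv2.morphologyEx(m,cv2.MORPH_CLOSE,np.ones((5,5))),(265,180,395,225)))
b=cv2.boxPoints(r);print("rail",r);print(b);print(np.array([ray(c,*q,.010) for q in b]).round(4))
r=cv2.minAreaRect(blob(cv2.morphologyEx(m,cv2.MORPH_CLOSE,np.ones((5,5))),(180,180,255,255)))
b=cv2.boxPoints(r);print("tray",r);print(np.array([ray(c,*q,.02) for q in b]).round(4)); print(ray(c,*r[0],.02))
o=(hsv[:,:,0]<18)&(hsv[:,:,1]>150)&(W[:,:,2]>.06)
v,u=np.nonzero(o[180:225,300:390]);print("hook",len(u),u.mean()+300,v.mean()+180,ray(c,u.mean()+300,v.mean()+180,.108),np.median(W[180:225,300:390][v,u],0))
for n,bx,z in(("mug",(225,95,270,145),.09),("mouse",(400,255,440,305),.02)):
    x0,y0,x1,y1=bx;w=W[y0:y1,x0:x1].reshape(-1,3);w=w[w[:,2]>.012]
    print(n,w.min(0),w.max(0),w.mean(0))
a=cv2.resize(p[165:245,170:400],None,fx=3.4,fy=3.4,interpolation=cv2.INTER_CUBIC)
cv2.imwrite("pics/crop0.png",a[:,:,::-1])
E
```

```text
rail ((330.0845947265625, 201.3230743408203), (110.1428451538086, 16.248550415039062), 7.125016689300537)
[[274.43076 202.55385]
 [276.44614 186.43077]
 [385.73843 200.0923 ]
 [383.72305 216.21538]]
[[ 0.5736  0.0805  0.01  ]
 [ 0.6248  0.0762  0.01  ]
 [ 0.5906 -0.2674  0.01  ]
 [ 0.5397 -0.2615  0.01  ]]
tray ((215.9000244140625, 216.8000030517578), (45.85302734375, 54.7073974609375), 18.434946060180664)
[[0.4628 0.3491 0.02  ]
 [0.626  0.3056 0.02  ]
 [0.5839 0.1675 0.02  ]
 [0.422  0.2128 0.02  ]]
[0.5230119  0.25875987 0.02      ]
hook 37 344.7567567567568 199.97297297297297 [ 0.57378687 -0.1339322   0.108     ] [ 0.57426128 -0.13484193  0.10526247]
mug [ 0.39488396 -0.06450267  0.01231255] [0.86170529 0.23643451 1.38290159] [0.81533152 0.17547053 0.0739182 ]
mouse [ 0.28981279 -0.40291295  0.01276056] [ 0.39488396 -0.06450267  1.38290159] [ 0.34212645 -0.35897885  0.04880151]
```

View pics/crop0.png

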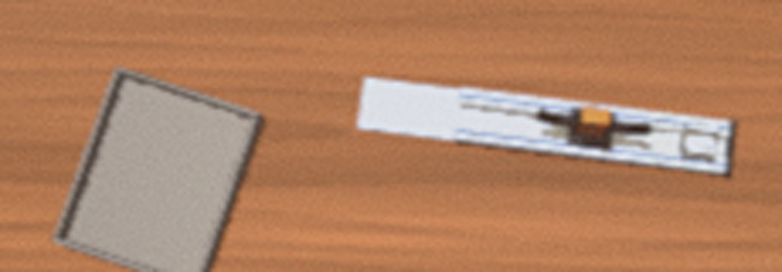

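The crop confirms the layout: the plate's open part is at left (360–460 in the crop), the hook is at about (595,120) and the clip is at the far right. I'll move above the hook with the fingers closing across the rail.

carry_out --steps '[[[0,0,9],[-5,-4,0],0],[[0,0,18],[-11,-9,0],0],[[0,0,27],[-16.5,-13,0],0],[[0,0,36],[-22,-17.5,0],0],[[0,0,45],[-27,-21.5,0],0],[[0,0,54],[-32,-25.5,0],0],[[0,0,63],[-37,-29.5,0],0],[[0,0,71.5],[-41,-33,0],0]]'

```text
clock: 1.1
tcp_pos: [0.4635, 0.0771, 0.2312]
orientation: [-0.0, 0.743, 0.669, 0.0]
wrist_force: [0.8, 0.3, 0.9]
finger_gap: 0.0851
grip_force: 0.0
```

Run:
```python
from h import *
from workcell import env
s=env.get_state();print(s["tcp_pos"],rot(s["orientation"]).as_matrix().round(3),s["clock"])
print(toolmove(s,np.array([.576,-.134,.23])-s["tcp_pos"]))
```

```text
[0.46354484 0.07709784 0.23116673] [[ 0.105  0.995  0.   ]
 [ 0.995 -0.105  0.   ]
 [ 0.     0.    -1.   ]] 1.1
[-19.81602445  13.39443699   0.11161057]
```

carry_out --steps '[[[0,0,0],[-5,3.4,0],0],[[0,0,0],[-10,6.8,0],0],[[0,0,0],[-14,9.5,0],0],[[0,0,0],[-17.8,12,0],0],[[0,0,0],[-17.8,12,0],0],[[0,0,0],[-17.8,12,0],0],[[0,0,0],[-17.8,12,0],0],[[0,0,0],[-17.8,12,0],0]]'

```text
clock: 2.1
tcp_pos: [0.5644, -0.1089, 0.2316]
orientation: [0.0, 0.741, 0.672, 0.0]
wrist_force: [0.6, 0.1, 0.8]
finger_gap: 0.0858
grip_force: 0.0
```

Run:
```python
from h import *
from workcell import env
s=env.get_state();print(s["tcp_pos"],rot(s["orientation"]).as_matrix().round(3),s["clock"])
c=env.get_calibration("wrist");p,d=env.read_camera("wrist");np.savez("pics/w1.npz",p=p,d=d);np.save("pics/w1c.npy",c,allow_pickle=True)
print(c)
cv2.imwrite("pics/w1.png",p[:,:,::-1])
```

```text
[ 0.56440265 -0.10890801  0.23163447] [[ 0.098  0.995  0.   ]
 [ 0.995 -0.098  0.   ]
 [ 0.     0.    -1.   ]] 2.1
{'fx': 322.5425433478849, 'fy': 322.5425433478849, 'cx': 322.8315446657591, 'cy': 194.63195483866173, 'origin': array([ 0.57136935, -0.02818004,  0.37406168]), 'orientation': array([ 0.98632424, -0.15724781,  0.00746615, -0.04880441])}
```

View pics/w1.png

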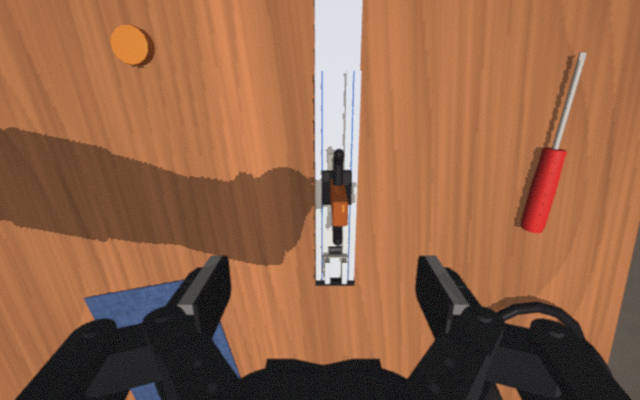

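The wrist view shows the hook's bright top face at about (340,214), with the rail running vertically at u 315–360, the clip at (336,262) and the closed cap at row 283. Open fingers straddle the rail.

Run:
```python
from h import *
from workcell import env
f=np.load("pics/w1.npz");p,d=f["p"],f["d"];c=np.load("pics/w1c.npy",allow_pickle=True).item()
W=cloud(c,d);hsv=cv2.cvtColor(p,cv2.COLOR_RGB2HSV)
o=(hsv[:,:,0]<18)&(hsv[:,:,1]>150);o[:,:325]=0;o[:,355:]=0;o[:180]=0;o[240:]=0
t=o&(abs(W[:,:,2]-.108)<.006)
v,u=np.nonzero(t);print("top",len(u),np.percentile(u,[2,98]),np.percentile(v,[2,98]),ray(c,(u.min()+u.max())/2,(v.min()+v.max())/2,.108),np.median(W[t],0))
for row,z in((20,.004),(60,.004),(80,.017),(120,.017),(225,.017),(270,.017)):
    w=(hsv[row,:,1]<70)&(hsv[row,:,2]>90);k=np.nonzero(w[300:370])[0]+300
    a,b=ray(c,k.min()-.5,row,z),ray(c,k.max()+.5,row,z);print(row,k.min(),k.max(),((a+b)/2).round(4),np.linalg.norm(b-a))
col=hsv[:,337]; print([ (r,*p[r,337]) for r in range(62,78,2)],[ (r,*p[r,330]) for r in range(274,292,2)])
for v in(70,283): print(ray(c,338,v,.017))
```

```text
top 374 [332. 346.] [200. 225.] [ 0.57601198 -0.13233245  0.108     ] [ 0.57574277 -0.1323827   0.10736471]
20 314 361 [0.5932 0.0374 0.004 ] 0.04922744120289635
60 314 360 [ 5.895e-01 -4.000e-04  4.000e-03] 0.049922468074441305
80 314 360 [ 0.5872 -0.0207  0.017 ] 0.049044102854739126
120 314 359 [ 0.5832 -0.0613  0.017 ] 0.0498109602261639
225 315 355 [ 0.5708 -0.1841  0.017 ] 0.049275027954294275
270 315 354 [ 0.5649 -0.2454  0.017 ] 0.05044893674952234
[(62, np.uint8(222), np.uint8(225), np.uint8(234)), (64, np.uint8(223), np.uint8(225), np.uint8(234)), (66, np.uint8(223), np.uint8(226), np.uint8(235)), (68, np.uint8(223), np.uint8(225), np.uint8(234)), (70, np.uint8(224), np.uint8(226), np.uint8(235)), (72, np.uint8(225), np.uint8(226), np.uint8(235)), (74, np.uint8(223), np.uint8(225), np.uint8(234)), (76, np.uint8(224), np.uint8(225), np.uint8(234))] [(274, np.uint8(223), np.uint8(225), np.uint8(224)), (276, np.uint8(218), np.uint8(220), np.uint8(220)), (278, np.uint8(131), np.uint8(126), np.uint8(126)), (280, np.uint8(121), np.uint8(119), np.uint8(113)), (282, np.uint8(118), np.uint8(117), np.uint8(115)), (284, np.uint8(62), np.uint8(56), np.uint8(57)), (286, np.uint8(169), np.uint8(111), np.uint8(71)), (288, np.uint8(186), np.uint8(121), np.uint8(77)), (290, np.uint8(188), np.uint8(123), np.uint8(82))]
[ 0.58905154 -0.01105287  0.017     ]
[ 0.56765044 -0.26473926  0.017     ]
```

carry_out --steps '[[[0,0,0],[-2.2,1.4,2],0],[[0,0,0],[-2.2,1.4,5],0],[[0,0,0],[-2.2,1.4,8],0],[[0,0,0],[-2.2,1.4,11],0],[[0,0,0],[-2.2,1.4,14],0],[[0,0,0],[-2.2,1.4,15.5],0],[[0,0,0],[-2.2,1.4,15.5],0],[[0,0,0],[-2.2,1.4,15.5],0]]'

```text
clock: 3.15
tcp_pos: [0.5773, -0.1335, 0.0776]
orientation: [0.001, 0.741, 0.671, 0.001]
wrist_force: [0.4, -0.5, -0.2]
finger_gap: 0.0856
grip_force: 0.0
```

Run:
```python
from h import *
from workcell import env
s=env.get_state();print(s["tcp_pos"],s["wrist_force"],env.get_calibration("wrist")["origin"]); print(toolmove(s,np.array([.576,-.1323,.076])-s["tcp_pos"]))
c=env.get_calibration("wrist");p,d=env.read_camera("wrist")
W=cloud(c,d);hsv=cv2.cvtColor(p,cv2.COLOR_RGB2HSV)
o=(hsv[:,:,0]<18)&(hsv[:,:,1]>150)&(abs(W[:,:,2]-.108)<.006)
v,u=np.nonzero(o);print(len(u),W[o].min(0),W[o].max(0),np.median(W[o],0))
```

```text
[ 0.57731989 -0.13352133  0.07758568] [ 0.43798955 -0.48179007 -0.19201253] [ 0.58419129 -0.05269001  0.21996251]
[ 0.10845242 -0.14380453  0.15824016]
1702 [ 0.56883475 -0.14724975  0.10203451] [ 0.61816464 -0.12171005  0.11013413] [ 0.57626432 -0.13212151  0.10743887]
```

carry_out --steps '[[[0,0,0],[0.1,-0.1,0.1],60],[[0,0,0],[0.1,-0.1,0.1],120],[[0,0,0],[0.1,-0.1,0.1],180],[[0,0,0],[0.1,-0.1,0.1],255],[[0,0,0],[0.1,-0.1,0.1],255],[[0,0,0],[0.1,-0.1,0.1],255],[[0,0,0],[0.1,-0.1,0.1],255],[[0,0,0],[0.1,-0.1,0.1],255]]' --force 40

```text
clock: 4.2
tcp_pos: [0.5757, -0.1323, 0.0753]
orientation: [0.0, 0.742, 0.671, 0.0]
wrist_force: [0.6, 0.9, 0.4]
finger_gap: 0.0133
grip_force: 45.0
```

Run:
```python
from h import *
from workcell import env
s=env.get_state();print(s["tcp_pos"],s["wrist_force"],s["ft_torque"],s["finger_gap"],rot(s["orientation"]).as_matrix().round(4))
print(toolmove(s,np.array([.592,.0285,s["tcp_pos"][2]])-s["tcp_pos"]))
```

```text
[ 0.5756675  -0.13228702  0.07534731] [0.62849489 0.88814664 0.35001675] [-0.01764836 -0.09493887 -0.02767932] 0.013287997046847203 [[ 9.98e-02  9.95e-01  3.00e-04]
 [ 9.95e-01 -9.98e-02 -0.00e+00]
 [ 0.00e+00  3.00e-04 -1.00e+00]]
[1.61614269e+01 2.09234257e-02 1.08416216e-04]
```

carry_out --steps '[[[0,0,0],[0.5,0,0],255],[[0,0,0],[1.5,0,0],255],[[0,0,0],[2.5,0,0],255],[[0,0,0],[3.5,0,0],255],[[0,0,0],[4.5,0,0],255],[[0,0,0],[5.5,0,0],255],[[0,0,0],[6.5,0,0],255],[[0,0,0],[7.2,0,0],255]]'

```text
clock: 5.2
tcp_pos: [0.5828, -0.0599, 0.0753]
orientation: [0.0, 0.741, 0.671, 0.0]
wrist_force: [-0.4, -3.6, 2.2]
finger_gap: 0.0134
grip_force: 45.3
```

carry_out --steps '[[[0,0,0],[1.2,0,0],255],[[0,0,0],[2.5,0,0],255],[[0,0,0],[3.8,0,0],255],[[0,0,0],[5.1,0,0],255],[[0,0,0],[6.4,0,0],255],[[0,0,0],[7.7,0,0],255],[[0,0,0],[8.6,0,0],255],[[0,0,0],[8.9,0,0],255]]'

```text
clock: 6.2
tcp_pos: [0.5917, 0.0286, 0.0753]
orientation: [0.0, 0.741, 0.671, 0.0]
wrist_force: [0.6, -1.1, -1.3]
finger_gap: 0.0135
grip_force: 44.7
```

Run:
```python
from h import *
from workcell import env
s=env.get_state();print(s["tcp_pos"],s["wrist_force"],s["ft_torque"])
p,d=env.read_camera("scene")
a=cv2.resize(p[170:290,200:500],None,fx=2.6,fy=2.6,interpolation=cv2.INTER_CUBIC)
cv2.imwrite("pics/s2.png",a[:,:,::-1])
c=env.get_calibration("wrist");p,d=env.read_camera("wrist");W=cloud(c,d)
np.savez("pics/w2.npz",p=p,d=d);np.save("pics/w2c.npy",c,allow_pickle=True)
cv2.imwrite("pics/w2.png",p[:,:,::-1])
```

```text
[0.59171314 0.0286095  0.07533847] [ 0.64589539 -1.10549953 -1.30885073] [-0.21737384  0.05825956  0.03187398]
```

View pics/s2.png

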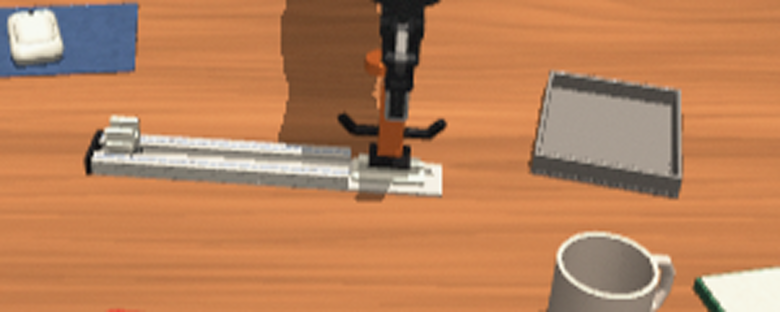

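View pics/w2.png

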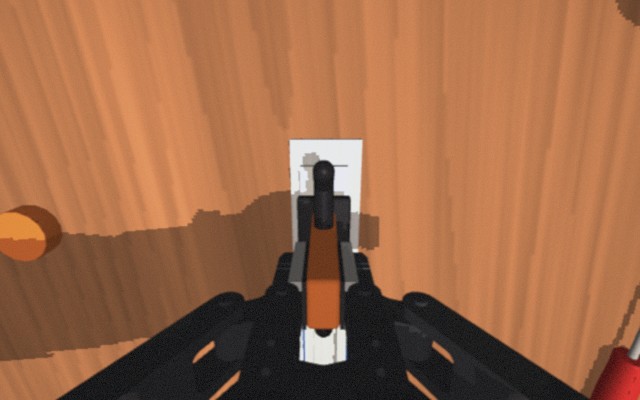

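The hook stands upright on the bare plate, clear of the lips, and the clip has not moved (scene crop: hook foot 370–430, lips end at 350; the wrist view agrees). Next I lift it straight up.

carry_out --steps '[[[0,0,0],[0,0,-0.5],255],[[0,0,0],[0,0,-1.5],255],[[0,0,0],[0,0,-3],255],[[0,0,0],[0,0,-4.5],255],[[0,0,0],[0,0,-6],255],[[0,0,0],[0,0,-7.5],255],[[0,0,0],[0,0,-8],255],[[0,0,0],[0,0,-8],255]]'

```text
clock: 7.3
tcp_pos: [0.5918, 0.028, 0.1557]
orientation: [0.0, 0.742, 0.671, 0.0]
wrist_force: [-0.5, -0.5, -3.0]
finger_gap: 0.0137
grip_force: 44.5
```

carry_out --steps '[[[0,0,0],[1.5,-0.6,0],255],[[0,0,0],[4,-1.6,0],255],[[0,0,0],[7,-2.9,0],255],[[0,0,0],[10,-4.1,0],255],[[0,0,0],[13,-5.4,0],255],[[0,0,0],[16,-6.6,0],255],[[0,0,0],[18.5,-7.6,0],255],[[0,0,0],[20,-8.2,0],255]]'

```text
clock: 8.3
tcp_pos: [0.5284, 0.2369, 0.1546]
orientation: [-0.0, 0.741, 0.672, -0.001]
wrist_force: [0.9, 0.2, -3.1]
finger_gap: 0.0136
grip_force: 44.5
```

carry_out --steps '[[[0,0,0],[1,-0.4,0],255],[[0,0,0],[1.7,-0.7,0],255],[[0,0,0],[2.2,-0.9,0],255],[[0,0,0],[2.2,-0.9,0],255],[[0,0,0],[2.2,-0.9,0],255],[[0,0,0],[2.2,-0.9,0],255],[[0,0,0],[2.2,-0.9,0],255],[[0,0,0],[2.2,-0.9,0],255]]'

```text
clock: 9.3
tcp_pos: [0.5232, 0.2578, 0.1553]
orientation: [-0.0, 0.742, 0.671, 0.0]
wrist_force: [0.0, -0.1, -3.2]
finger_gap: 0.0133
grip_force: 44.5
```

Run:
```python
from h import *
from workcell import env
s=env.get_state();print(s["tcp_pos"],s["wrist_force"],s["ft_torque"])
c=env.get_calibration("wrist");p,d=env.read_camera("wrist")
cv2.imwrite("pics/w3.png",p[:,:,::-1])
for P in([.4628,.3491,.02],[.626,.3056,.02],[.5839,.1675,.02],[.422,.2128,.02]): print(proj(c,P).round())
```

```text
[0.52324916 0.25781065 0.15532998] [ 0.03673628 -0.11372058 -3.19467019] [ 0.03585033 -0.00872336  0.01588507]
[239.  84.]
[440. 118.]
[395. 266.]
[222. 240.]
```

View pics/w3.png

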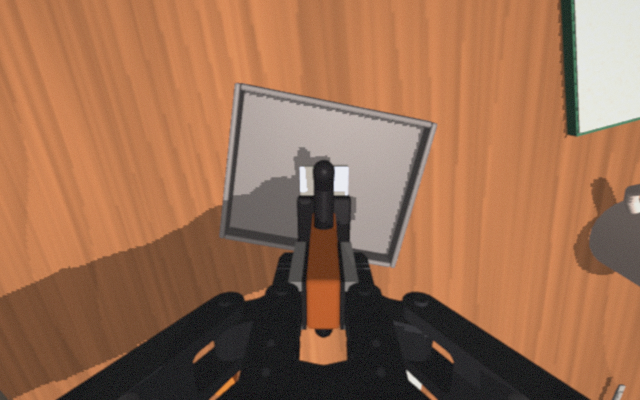

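The tray corners at (240,84), (435,123), (395,266) and (222,238) match my estimate, and the hook is held upright over the middle. I'll lower it most of the way, then ease it down.

carry_out --steps '[[[0,0,0],[0,0,1],255],[[0,0,0],[0,0,2.5],255],[[0,0,0],[0,0,4],255],[[0,0,0],[0,0,5.5],255],[[0,0,0],[0,0,6.5],255],[[0,0,0],[0,0,7],255],[[0,0,0],[0,0,7.3],255],[[0,0,0],[0,0,7.3],255]]'

```text
clock: 10.35
tcp_pos: [0.5234, 0.258, 0.0825]
orientation: [0.0, 0.742, 0.671, 0.0]
wrist_force: [0.4, -0.0, -2.2]
finger_gap: 0.0135
grip_force: 44.5
```

carry_out --steps '[[[0,0,0],[0,0,0.1],255],[[0,0,0],[0,0,0.2],255],[[0,0,0],[0,0,0.3],255],[[0,0,0],[0,0,0.4],255],[[0,0,0],[0,0,0.5],255],[[0,0,0],[0,0,0.55],255],[[0,0,0],[0,0,0.55],255],[[0,0,0],[0,0,0.55],255]]'

```text
clock: 11.35
tcp_pos: [0.5232, 0.2579, 0.0768]
orientation: [0.0, 0.742, 0.671, 0.0]
wrist_force: [-0.2, -0.3, -2.9]
finger_gap: 0.0133
grip_force: 44.5
```

Still carrying the weight, so I'll go down in half-millimetre steps.

carry_out --steps '[[[0,0,0],[0,0,0.03],255],[[0,0,0],[0,0,0.03],255],[[0,0,0],[0,0,0.06],255],[[0,0,0],[0,0,0.06],255],[[0,0,0],[0,0,0.08],255],[[0,0,0],[0,0,0.08],255],[[0,0,0],[0,0,0.08],255],[[0,0,0],[0,0,0.08],255]]'

```text
clock: 12.35
tcp_pos: [0.5233, 0.258, 0.0763]
orientation: [0.0, 0.742, 0.671, 0.0]
wrist_force: [-0.8, -1.2, 1.9]
finger_gap: 0.0138
grip_force: 45.3
```

It is in contact with the floor. Releasing slowly.

carry_out --steps '[[[0,0,0],[0,0,0],225],[[0,0,0],[0,0,0],215],[[0,0,0],[0,0,0],205],[[0,0,0],[0,0,0],195],[[0,0,0],[0,0,0],180],[[0,0,0],[0,0,0],160],[[0,0,0],[0,0,0],120],[[0,0,0],[0,0,0],80]]' --force 20

```text
clock: 13.35
tcp_pos: [0.5232, 0.2579, 0.076]
orientation: [-0.0, 0.742, 0.671, 0.0]
wrist_force: [0.2, 0.2, 0.0]
finger_gap: 0.0584
grip_force: 0.0
```

carry_out --steps '[[[0,0,0],[0,0,0],80],[[0,0,0],[0,0,0],80],[[0,0,0],[0,0,-1],80],[[0,0,0],[0,0,-3],80],[[0,0,0],[0,0,-6],80],[[0,0,0],[0,0,-9],80],[[0,0,0],[0,0,-12],80],[[0,0,0],[0,0,-14],80]]'

```text
clock: 14.35
tcp_pos: [0.5237, 0.2581, 0.2186]
orientation: [0.001, 0.742, 0.671, 0.001]
wrist_force: [0.6, 0.1, -0.8]
finger_gap: 0.0591
grip_force: 0.0
```

Run:
```python
from h import *
from workcell import env
s=env.get_state();print(s["tcp_pos"],s["wrist_force"],s["finger_gap"])
p,d=env.read_camera("scene")
cv2.imwrite("pics/s4.png",p[:,:,::-1])
```

```text
[0.5237397  0.25810965 0.21856884] [ 0.60528635  0.14025582 -0.80111762] 0.05906192477380033
```

View pics/s4.png

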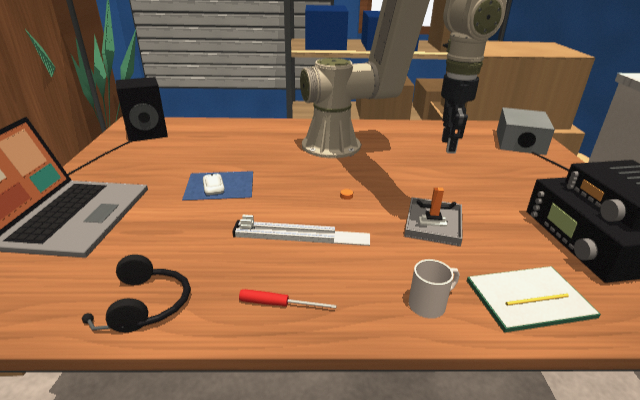

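The hook stands upright in the tray at (437,205). The clip at (246,222), the mug and the mouse have not moved, and the gripper is clear.

```bash
python3 -c "
from workcell import env
print(env.hand_in())"
```

```text
the job is handed in; nothing more can be done
None
```

The orange hook was slid to the rail's open end, lifted off and set down gently upright in the grey tray; the clip, mug and mouse were left undisturbed, and the job is handed in at about 14 s on the robot's clock.

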